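# Prove the cook-blender base dead, then take off its drive cap

## Task

Take the yellow tester from its wooden holder, touch its tip on the red-ringed contact and then on the blue-ringed contact of the red cook-blender base, and put the tester back upright in its holder. Then unscrew the black drive cap: nobody knows whether its thread is ordinary or reverse, so try it both ways until it comes loose, lift it clear well above the machine and finish still holding it level in the gripper. Leave the other kitchen things where they are.

Things in the scene. Friction and masses are not known exactly. Their poses are not given: they have to be found in the camera images.
- base: red cook-blender motor base without its jug, fixed. Origin on the worktop straight under the cap's axis. Its white flat deck, 90 mm above the worktop, reaches in its own frame x from -100 to 100 mm and y from -85 to 90 mm; from y = -170 to -85 mm stands a red control console, top 140 mm above the worktop.
- cap: black round drive cap on its hub on the deck, 120 g, loose. Origin at the centre of its underside, z up. Skirt 50 mm diameter, 20 mm high; above it a ribbed grip 40 mm diameter, from 20 to 50 mm above the underside: take that from above, in any yaw. Sideways play 2 mm. Until freed it lifts only about 2 mm; it turns almost without resistance and does not rise while turning.
- hub (a point): foot of the 15 mm high hub under the cap, at deck height. Quick-release thread: turned about 60 degrees the right way the cap meets a stop and lifts straight off (free over the last 20 degrees; twisted hard against the stop it binds, so ease back a little). The wrong way it meets a hard stop within about 4 degrees. Which way is right, clockwise or counter-clockwise, varies and cannot be seen.
- red_top (a point): centre of the top of the brass contact pin in the red ring, on the deck: pin 16 mm diameter, top 102 mm above the worktop. Sprung: sinks from about 1 N, 5 mm at 3.5 N. Axes as the base's. The red and blue pins stand 55 mm either side of the cap's axis along the base's x, and +50 mm along its y; which is which differs.
- blue_top (a point): the same for the pin with the blue ring.
- tester: yellow voltage tester pen standing upright in the holder, 60 g, 150 mm long; origin at its tip (lower end), z up along the pen. Square body 16 by 16 mm from 15 to 150 mm above the tip, sides along its x and y; below that a steel tip 5 mm in diameter. Grip it across two flat sides, from 70 mm above the tip upwards.
- tester_tip (a point): the end of the tester's steel tip, same place as the tester's origin.
- holder: wooden block 64 by 64 mm, 60 mm high, fixed, origin under its centre on the worktop. A square hole 24 mm wide, sides along its x and y, goes down from the top to a ledge 20 mm above the worktop; the tester's square body stands on that ledge, its tip in a small hole below, its origin then 5 mm above the worktop.
- mug: blue ceramic mug, 80 mm wide, 95 tall, origin under its centre; loose bystander
- jar: glass storage jar with brass lid, 76 mm wide, 110 tall, origin under its centre; loose bystander
- spoon: wooden spoon lying flat; loose bystander
- spice: amber spice jar with red lid, 44 mm wide, 90 tall; loose bystander
- driver: green-handled screwdriver lying flat; loose bystander
Not all that is in view belongs to the job. Several things look just like the tester: the one meant starts farthest from the robot's base. There is more than one size of the cap; the job needs the larger.

How it is judged:
By the outcome, as a careful person would: the job done as asked, in the order asked, and still so for the second after the job is handed in, while the arm keeps its last pose, push and grip.
It also fails if it takes over 64 s, if anything falls off the work surface, if the arm or the gripper's body presses on something with over 40 N, if the wrist force passes 120 N, or if a joint passes its speed limit or range.

## Robot

A 6-joint arm with a two-finger parallel gripper is mounted at the origin on the work surface. World frame = base frame: x ahead of the robot, y to its left, z up, the work surface at z = 0. Lengths are in m, angles in rad, forces in N, time in s.
With the tool pointing down it reaches from about 0.375 to 0.9 m from the base axis. Payload 3.1 kg.
Tool frame: the origin (TCP) lies between the finger pads; the fingertips stand manip.finger_overhang ahead of it and the grasp point (between the pads) lies 5 mm behind it (manip.finger_overhang is the distance from the TCP to the fingertips, in m); z points along the fingers, y is the line along which they close (so a half turn about z gives the same grasp; the last joint's range is limited). The gripper opens to 85 mm and grips with 20 to 120 N. Pads are 22 mm wide; open, the fingers measure 114 mm over their backs; the gripper's body (76 mm by 85 mm) begins 54 mm behind the grasp point. The pads swing forward as they close: fully open they stand 13 mm farther back than shut.
Start: joints at [1.109, 0.527, 1.433, -0, 1.181, -0.178], TCP at [0.175, 0.6, 0.245] pointing down, gripper open.
Joint ranges: [-3.08, 3.08], [-0.75, 2.2], [0.22, 2.44], [-1.43, 4.57], [0, 2.65], [-2.85, 2.85]. Speed limits (rad/s): [2.79, 2.79, 3.14, 3.14, 3.14, 3.14].

## Interface

Orientations are given as a unit quaternion [x, y, z, w].
In Python, from station import manip gives the robot as it stands.
- The arm moves only by the tool drive_tool, never from a script. Its argument "plan" is a list of rows, each a list of 7 numbers: the shift along the tool's x, y, z in m, then the turn, a rotation vector about the tool's x, y, z in degrees, then the opening, from -1 (shut) to 1 (fully open). In form: [[x, y, z, wx, wy, wz, gripper], ...]. A call has 1 to 10 rows; each row shifts and turns the commanded pose from where the row before left it, along the tool's axes as they then stand; what a row does not reach is not made up. A row lasts 1/10 s, in which the tool goes at most 50 mm and 8.59 degrees, less where a joint would pass 70% of its speed; a pose out of reach is approached as far as the arm can. A call is refused whole if a number of a shift passes 0.05 or a number of a turn 8.59, either way. A call with a gripper value outside its range is refused whole. The fingers move at their own pace and stop on an object; "newtons" is the grip in N (left out, the last holds). Time passes only in rows, so rows that do not move let the fingers close. It gives the time, the measured TCP pose, the force, the opening and the grip force at its end, in the units of the state.
- manip.sense(): the state, without advancing time (a new reading comes with each control period).
- manip.snapshot(name): name is "scene" or "top"; returns a dict with "image" (400x640x3 uint8, red, green, blue), "z_map" (400x640 float32, m along the optical axis (not along the pixel's ray), 0 where there is no reading), "fov_y" (degrees; the focal length in pixels is half the picture's height over the tangent of half this angle, whatever the lens; pixels are square), "cx", "cy" (the principal point, pixels), "k1" (the pictures are not rectified: a ray, as slopes to the right and down, at radius r is drawn at 1 + k1 r^2 times it, then the intrinsics apply), "extrinsics" (4x4, takes a point from camera to world coordinates). Camera axes: x right, y up, looking along -z (the intrinsics and any distortion apply to the point x, -y, -z); pixel columns grow to the right and rows downward; lengths in m; the calibration is good to about 2 mm. A picture is of the moment at which its call begins.
- manip.sign_off(): hands the job in; it is judged then, once.
The state is a dict: "t": time; "q": joint angles; "qd": joint speeds; "tau": joint torques, N m; "tcp_pos": TCP position; "tool_rot": TCP orientation; "force": force on the tool from outside, world axes, zero at the start; "ft_torque": the same for the moment, N m; "finger_gap": opening from 0.0 (shut) to 1.0 (fully open); "gripper_force": force on a finger pad.
Only numpy, scipy, OpenCV 4.12 (cv2) and the standard library are available. Lean on these libraries where they do the work, as an engineer would, in place of code of your own. Each camera call takes 0.05 s, during which the arm holds its last target. There are 200 camera calls.

## Working session

There is one attempt and no reset: what is moved stays moved. The work goes in short steps, Python scripts to look and compute and a tool call to move; the robot and the scene stay as the last step left them, time stands still between calls to the robot, and variables do not carry over. Pictures are saved under pics/ and viewed, at most 10 in all, crops included, and the job is handed in when it is done.

Besides the shell and the picture viewer there is one more tool, called after "Request:" by a JSON object that holds its "name" and its "arguments". drive_tool: Moves the arm, as the interface text tells. Its arguments: {"type":"object","properties":{"plan":{"type":"array"},"newtons":{"type":"number"}},"required":["plan"]}

```bash
mkdir -p pics; ls; cat > h.py <<'E'
import numpy as np, cv2
from station import manip
def snap(n):
    s=manip.snapshot(n); np.save(f'/tmp/{n}.npy',s,allow_pickle=True); return s
def load(n): return np.load(f'/tmp/{n}.npy',allow_pickle=True).item()
def K(s):
    f=200/np.tan(np.radians(s['fov_y'])/2); return np.array([[f,0,s['cx']],[0,f,s['cy']],[0,0,1.]]),np.array([s['k1'],0,0,0])
def world(s):
    k,d=K(s); g=np.stack(np.meshgrid(np.arange(640.),np.arange(400.)),-1).reshape(-1,1,2)
    u=cv2.undistortPoints(g,k,d).reshape(400,640,2); z=s['z_map']
    p=np.stack([u[...,0]*z,-u[...,1]*z,-z],-1); E=s['extrinsics']; return p@E[:3,:3].T+E[:3,3]
def save(im,n): cv2.imwrite(f'pics/{n}.png',im[...,::-1])
E
python3 - <<'E'
from h import *
print(manip.finger_overhang, manip.sense())
for n in('scene','top'):
    s=snap(n); save(s['image'],n); print(n,s['fov_y'],s['k1'],s['extrinsics'].round(3))
E
```

```text
pics
0.014 {'t': 0.0, 'q': array([ 1.10848695e+00,  5.28441649e-01,  1.43390647e+00, -5.74983838e-06,
        1.18141585e+00, -1.78515082e-01]), 'qd': array([-1.42014324e-04,  1.18423792e-04, -7.01425732e-04, -2.25670206e-03,
       -8.71566148e-05,  7.90584859e-04]), 'tau': array([-1.81131705e-03, -4.42352378e+01, -1.78024328e+01, -1.38675341e-04,
        8.48625961e-03, -7.39688886e-06]), 'tcp_pos': array([0.17466855, 0.59937546, 0.24434734]), 'tool_rot': array([ 1.41420283e-01,  9.89949052e-01, -1.03123844e-03, -3.39412264e-04]), 'force': array([1.09599708, 0.67311215, 1.09470429]), 'ft_torque': array([0.0107921 , 0.04107289, 0.01077344]), 'gripper_force': 0.0, 'finger_gap': 0.9999356705235058}
scene 57.37680915120144 -0.013909497568040082 [[ 3.810e-01 -6.620e-01  6.450e-01  1.173e+00]
 [ 9.240e-01  2.740e-01 -2.650e-01 -2.860e-01]
 [-1.000e-03  6.970e-01  7.170e-01  7.940e-01]
 [ 0.000e+00  0.000e+00  0.000e+00  1.000e+00]]
top 45.90343253918458 -0.011386707020969281 [[ 9.000e-03  9.910e-01 -1.320e-01  3.610e-01]
 [-1.000e+00  9.000e-03 -2.000e-03  1.700e-02]
 [-1.000e-03  1.320e-01  9.910e-01  1.319e+00]
 [ 0.000e+00  0.000e+00  0.000e+00  1.000e+00]]
```

View pics/scene.png

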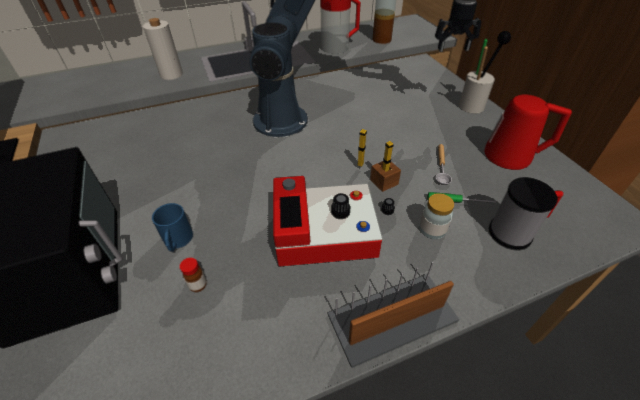

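View pics/top.png

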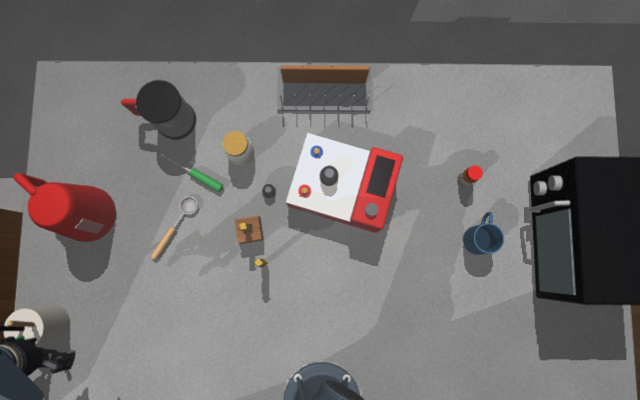

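The pictures show the base with the cap at top-pixel (329,174), the red pin at (304,190) and the blue pin at (316,152). The holder with a tester is at (248,229), and the decoy tester at (260,262) is nearer the robot.

```bash
python3 - <<'E'
from h import *
P={}
for n in('scene','top'):
    s=load(n); w=world(s); im=s['image'].astype(int); hsv=cv2.cvtColor(s['image'],cv2.COLOR_RGB2HSV)
    X,Y,Z=w[...,0],w[...,1],w[...,2]
    near=(X>.25)&(X<.85)&(Y>-.25)&(Y<.4)
    def rep(name,m):
        p=w[m]; 
        if len(p)<3: print(name,len(p));return
        r=cv2.minAreaRect((p[:,:2]*1000).astype(np.float32))
        print(n,name,len(p),'mean',p.mean(0).round(4),'zmax',p[:,2].max().round(4),'rect',np.round(r[0],1),np.round(r[1],1),round(r[2],1))
    H,S,V=[hsv[...,i] for i in range(3)]
    rep('deck',near&(abs(Z-.09)<.004)&(S<60)&(V>130))
    rep('capTop',near&(abs(Z-.14)<.006)&(V<90)&(S<90)&(np.hypot(X-.6,Y)<.12))
    rep('console',near&(abs(Z-.14)<.005)&(X>.45)&(Y<.02))
    for nm,m in(('red',((H<8)|(H>172))&(S>120)),('blue',(H>105)&(H<130)&(S>120))):
        m=near&m&(abs(Z-.095)<.008)&(Y>-.1)
        c,l,st,_=cv2.connectedComponentsWithStats(m.astype(np.uint8))
        for i in range(1,c):
            if st[i,4]>15: rep(nm,l==i)
    rep('pins',near&(abs(Z-.102)<.003)&(H>10)&(H<30)&(S>60))
    ye=near&(H>18)&(H<33)&(S>130)&(Y<.3)
    c,l,st,_=cv2.connectedComponentsWithStats(ye.astype(np.uint8))
    for i in range(1,c):
        if st[i,4]>15: rep('yel',l==i); rep('yeltop',(l==i)&(Z>w[l==i][:,2].max()-.008))
    hb=near&(abs(Z-.06)<.004)&(Y>.05)&(Y<.3)&(X<.6)
    rep('holder',hb)
    save(cv2.resize(s['image'][150:230,340:440] if n=='scene' else s['image'][200:280,220:320],(800,600) if 0 else (600,480),interpolation=cv2.INTER_CUBIC),n+'crop')
a=cv2.imread('pics/scenecrop.png');b=cv2.imread('pics/topcrop.png'); cv2.imwrite('pics/both.png',cv2.resize(np.hstack([a,b]),(800,320)))
E
```

```text
scene deck 3088 mean [ 0.6082 -0.0182  0.0886] zmax 0.0928 rect [638.8  45.3] [422.3 246.1] 60.7
scene capTop 156 mean [ 0.5982 -0.0151  0.1385] zmax 0.1419 rect [597.5 -14.4] [38.  38.8] 5.3
scene console 2026 mean [ 0.5761 -0.1311  0.1391] zmax 0.1449 rect [575.3 -85.9] [187.3 201.9] 73.6
scene red 58 mean [0.5603 0.0473 0.0916] zmax 0.0981 rect [558.2  48.4] [30.1 30.5] 66.1
scene blue 60 mean [0.6663 0.0167 0.0915] zmax 0.0958 rect [664.9  18. ] [30.3 25.9] 62.4
scene pins 103 mean [0.6179 0.1432 0.1019] zmax 0.105 rect [534.3 162.2] [242.9 324.4] 78.6
scene yel 109 mean [0.3729 0.1572 0.1214] zmax 0.1506 rect [369.3 159.7] [15.7 18.9] 40.5
scene yeltop 24 mean [0.3705 0.1585 0.147 ] zmax 0.1506 rect [369.1 159. ] [15.  18.7] 44.4
scene yel 123 mean [0.4618 0.197  0.1265] zmax 0.155 rect [459.7 198. ] [17.3 18.7] 36.0
scene yeltop 28 mean [0.4593 0.1983 0.152 ] zmax 0.155 rect [458.8 197.7] [14.7 18.3] 34.5
scene yel 88 mean [0.3739 0.1564 0.0487] zmax 0.0814 rect [373.1 158. ] [19.2 13. ] 72.8
scene yeltop 7 mean [0.3749 0.1548 0.0784] zmax 0.0814 rect [374.8 155.3] [12.2  4.1] 
[... 702 characters left out ...]
 zmax 0.145 rect [573.4 -83. ] [189.9 199.1] 73.7
top red 78 mean [0.5557 0.0505 0.0933] zmax 0.1025 rect [555.6  50.2] [29.8 29. ] 1.4
top blue 58 mean [0.6607 0.02   0.0932] zmax 0.0987 rect [662.3  20.5] [29.  28.7] 21.4
top pins 67 mean [0.6251 0.1097 0.1023] zmax 0.1049 rect [536.2 162.9] [239.2 316.5] 78.3
top yel 427 mean [0.6772 0.2344 0.1128] zmax 1.3194 rect [524.9 146.7] [413.9  60.1] 29.9
yeltop 1
top yel 43 mean [0.4538 0.1967 0.181 ] zmax 1.3194 rect [414.5 112. ] [217.   18.6] 65.2
yeltop 1
top yel 39 mean [0.3671 0.1567 0.18  ] zmax 1.3194 rect [367.8  94.2] [ 14.7 153.5] 0.1
yeltop 1
top holder 420 mean [0.4568 0.1988 0.0602] zmax 0.0639 rect [472.4 162.9] [134.9 186.2] 55.3
```

View pics/both.png

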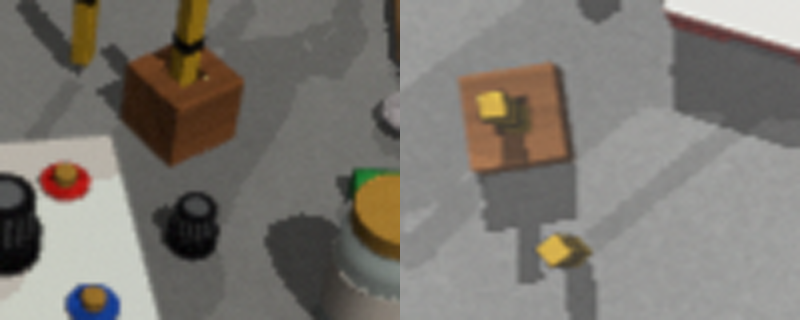

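Two views agree to about 2 mm: red pin (0.557, 0.0495), blue pin (0.6635, 0.019), spacing 110.7 mm (expected 110). The base yaw is about -15.8° and the cap axis is about (0.597, -0.014). Next I fit the holder and tester yaw.

```bash
cat >> h.py <<'E'
from scipy.spatial.transform import Rotation as R
def go(x,y,z,ydeg,p=None):
    "shift in tool axes from the measured pose to x,y,z, tool down, tool y axis at ydeg (mod 180)"
    s=manip.sense(); r=R.from_quat(s['tool_rot']); p=s['tcp_pos']
    best=None
    for k in(0,180,-180,360):
        a=np.radians(ydeg+k); Y=np.array([np.cos(a),np.sin(a),0]); Z=np.array([0,0,-1.]); T=R.from_matrix(np.stack([np.cross(Y,Z),Y,Z],1))
        v=(r.inv()*T).as_rotvec(degrees=True)
        if best is None or np.linalg.norm(v)<np.linalg.norm(best): best=v
    print('shift mm',(r.inv().apply(np.array([x,y,z])-p)*1000).round(1),'turn',best.round(2),'F',s['force'].round(2),'gap',round(s['finger_gap'],3))
E
python3 - <<'E'
from h import *
def sq(th,p,h):  # fraction inside
    pass
for n in('scene','top'):
    s=load(n); w=world(s); ok=s['z_map']>0; hsv=cv2.cvtColor(s['image'],cv2.COLOR_RGB2HSV); X,Y,Z=w[...,0],w[...,1],w[...,2]
    H,S,V=[hsv[...,i] for i in range(3)]
    near=ok&(np.hypot(X-.457,Y-.197)<.06)
    for nm,m in(('holder',near&(abs(Z-.06)<.005)),('block',near&(Z>.015)&(Z<.066)),('top',near&(abs(Z-.155)<.006)),('pen',near&(Z>.075))):
        p=w[m]; r=cv2.minAreaRect((p[:,:2]*1000).astype(np.float32)); print(n,nm,len(p),np.round(r[0],1),np.round(r[1],1),round(r[2],1),'med',np.median(p,0).round(4))
    if n=='scene':
        for zl in(.08,.1,.12,.14): m=near&(abs(Z-zl)<.008); print(zl,w[m].mean(0).round(4))
    d=ok&(abs(Z-.14)<.005)&(np.hypot(X-.59,Y+.015)<.03); p=w[d]; print('cap',cv2.minAreaRect((p[:,:2]*1000).astype(np.float32)),len(p))
go(.457,.197,.245,74); go(.457,.197,.245,0)
E
```

```text
scene holder 242 [458.1 200.8] [65.8 66.2] 9.1 med [0.4662 0.1931 0.0582]
scene block 541 [458.2 200.4] [65.9 67.3] 9.0 med [0.475  0.1876 0.0522]
scene top 25 [458.3 196.5] [16.9 18.6] 43.1 med [0.4585 0.1988 0.1527]
scene pen 173 [457.7 198.6] [20.1 18.8] 16.6 med [0.4627 0.1944 0.1195]
0.08 [0.4613 0.1969 0.08  ]
0.1 [0.4609 0.1957 0.0995]
0.12 [0.4623 0.1968 0.1199]
0.14 [0.4613 0.1963 0.1401]
cap ((596.12158203125, -12.953269958496094), (37.52193832397461, 41.53935241699219), 41.502784729003906) 156
top holder 441 [456.5 203.1] [64.6 64.1] 9.2 med [0.455  0.2006 0.0603]
top block 546 [456.5 203. ] [64.6 64.6] 9.8 med [0.4527 0.1972 0.0597]
top top 44 [455.9 201.4] [15.4 17.1] 2.1 med [0.4558 0.2019 0.154 ]
top pen 85 [455.8 201.8] [16.6 17.7] 8.0 med [0.4538 0.198  0.1508]
cap ((595.2249145507812, -11.44793701171875), (39.43096160888672, 38.17920684814453), 1.4655084609985352) 196
shift mm [-3.837e+02 -3.073e+02 -1.000e-01] turn [-0.11 -0.02 -0.26] F [-0.36 -0.44  0.19] gap 1.003
shift mm [-3.837e+02 -3.073e+02 -1.000e-01] turn [-1.100e-01  5.000e-02  7.374e+01] F [-0.36 -0.44  0.19] gap 1.003
```

Request:
{"name": "drive_tool", "arguments": {"plan": [[-0.038,-0.031,0,0,0,0,1],[-0.038,-0.031,0,0,0,0,1],[-0.038,-0.031,0,0,0,0,1],[-0.038,-0.031,0,0,0,0,1],[-0.038,-0.031,0,0,0,0,1],[-0.038,-0.031,0,0,0,0,1],[-0.038,-0.031,0,0,0,0,1],[-0.038,-0.031,0,0,0,0,1],[-0.038,-0.031,0,0,0,0,1],[-0.038,-0.031,0,0,0,0,1]]}}

```text
t: 1.1
tcp_pos: [0.4536, 0.1942, 0.2452]
tool_rot: [0.141, 0.99, 0.0, -0.0]
force: [1.2, 0.1, -0.5]
finger_gap: 0.997
gripper_force: 0.0
```

Request:
{"name": "drive_tool", "arguments": {"plan": [[0,0,0,0,0,-8.5,1],[0,0,0,0,0,-8.5,1],[0,0,0,0,0,-8.3,1],[0,0,0,0,0,0,1],[0,0,0,0,0,0,1]]}}

```text
t: 1.6
tcp_pos: [0.4527, 0.196, 0.2451]
tool_rot: [-0.077, 0.997, -0.0, -0.0]
force: [0.6, -0.7, -0.4]
finger_gap: 0.998
gripper_force: 0.0
```

```bash
python3 - <<'E'
from h import *
print(manip.sense()['q'].round(2));go(.457,.2005,.110,99)
E
```

```text
[ 0.18  0.35  1.76  0.    1.03 -1.54]
shift mm [ -5.    3.8 135.1] turn [-0.   -0.03 -0.13] F [ 0.58 -0.75 -0.38] gap 0.998
```

Request:
{"name": "drive_tool", "arguments": {"plan": [[-0.005,0.004,0,0,0,0,1],[0,0,0.03,0,0,0,1],[0,0,0.03,0,0,0,1],[0,0,0.03,0,0,0,1],[0,0,0.03,0,0,0,1],[0,0,0.015,0,0,0,1],[0,0,0,0,0,0,1],[0,0,0,0,0,0,1]]}}

```text
t: 2.4
tcp_pos: [0.4577, 0.2011, 0.1103]
tool_rot: [-0.079, 0.997, 0.0, 0.0]
force: [-0.3, 0.6, -0.0]
finger_gap: 0.993
gripper_force: 0.0
```

Request:
{"name": "drive_tool", "arguments": {"plan": [[0,0,0,0,0,0,-1],[0,0,0,0,0,0,-1],[0,0,0,0,0,0,-1],[0,0,0,0,0,0,-1],[0,0,0,0,0,0,-1],[0,0,0,0,0,0,-1],[0,0,0,0,0,0,-1],[0,0,0,0,0,0,-1],[0,0,0,0,0,0,-1]], "newtons": 40}}

```text
t: 3.3
tcp_pos: [0.4575, 0.2008, 0.1108]
tool_rot: [-0.079, 0.997, 0.0, 0.0]
force: [-0.6, 0.6, 5.3]
finger_gap: 0.187
gripper_force: 40.6
```

Request:
{"name": "drive_tool", "arguments": {"plan": [[0,0,-0.02,0,0,0,-1],[0,0,-0.03,0,0,0,-1],[0,0,-0.03,0,0,0,-1],[0,0,-0.03,0,0,0,-1],[0,0,-0.02,0,0,0,-1],[0,0,0,0,0,0,-1],[0,0,0,0,0,0,-1]]}}

```text
t: 4.0
tcp_pos: [0.4568, 0.2006, 0.2399]
tool_rot: [-0.079, 0.997, -0.0, -0.0]
force: [-1.2, 0.1, -1.5]
finger_gap: 0.183
gripper_force: 39.8
```

```bash
python3 - <<'E'
from h import *
s=snap('scene'); w=world(s); hsv=cv2.cvtColor(s['image'],cv2.COLOR_RGB2HSV); X,Y,Z=w[...,0],w[...,1],w[...,2]
H,S,V=[hsv[...,i] for i in range(3)]
near=(s['z_map']>0)&(np.hypot(X-.457,Y-.2)<.03)&(Z>.09)&(Z<.21)
for zl in np.arange(.1,.21,.01):
    m=near&(abs(Z-zl)<.005)
    if m.sum()>1: print(zl.round(2),m.sum(),w[m].mean(0).round(4))
print('minz',w[near][:,2].min())
save(cv2.resize(s['image'][90:210,320:460],(700,600),interpolation=cv2.INTER_CUBIC),'held')
go(.557,.0495,.232,74)
E
```

```text
0.14 4 [0.4566 0.1997 0.1389]
0.15 10 [0.4614 0.1964 0.1515]
0.16 22 [0.4603 0.1955 0.1595]
0.17 20 [0.4608 0.1965 0.1694]
0.18 22 [0.4612 0.1963 0.1798]
0.19 23 [0.4603 0.1963 0.1901]
0.2 22 [0.4605 0.1965 0.1994]
minz 0.134275764873535
shift mm [ -75.7 -164.9    7. ] turn [-0.04 -0.13 25.04] F [ 0.17  0.59 -0.03] gap 0.183
```

View pics/held.png

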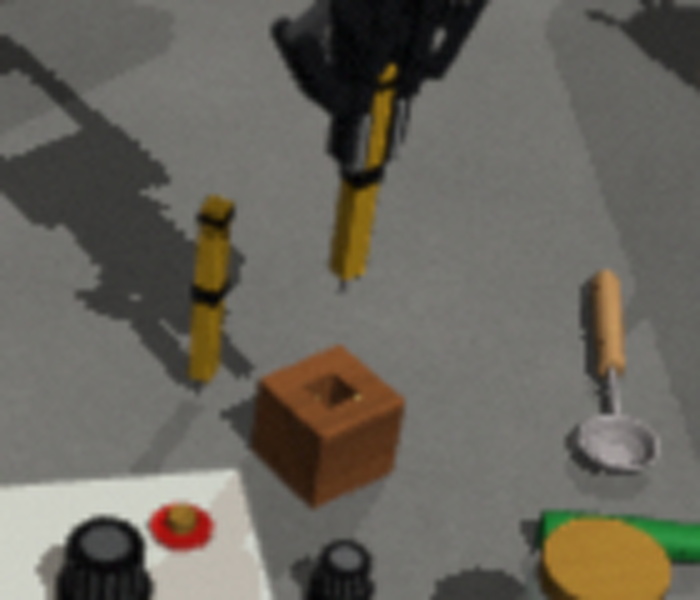

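The tester is held plumb (lower pixel tip at about (343,285)), with its tip 105 mm below the TCP. Next is red.

Request:
{"name": "drive_tool", "arguments": {"plan": [[-0.012,-0.026,0,0,0,0,-1],[-0.017,-0.037,0,0,0,0,-1],[-0.017,-0.037,0,0,0,0,-1],[-0.017,-0.037,0,0,0,0,-1],[-0.013,-0.028,0,0,0,0,-1],[0,0,0.012,0,0,0,-1],[0,0,0.01,0,0,0,-1],[0,0,0,0,0,0,-1],[0,0,0,0,0,0,-1]]}}

```text
t: 4.95
tcp_pos: [0.5568, 0.0509, 0.2172]
tool_rot: [-0.08, 0.997, 0.0, -0.002]
force: [1.9, 0.1, 0.2]
finger_gap: 0.182
gripper_force: 39.9
```

```bash
python3 - <<'E'
from h import *
go(.5573,.0495,.206,99)
for n in('scene','top'):
    s=snap(n); w=world(s); hsv=cv2.cvtColor(s['image'],cv2.COLOR_RGB2HSV); X,Y,Z=w[...,0],w[...,1],w[...,2]
    m=(s['z_map']>0)&(np.hypot(X-.557,Y-.05)<.025)&(Z>.125)&(Z<.18); print(n,m.sum(),w[m].mean(0).round(4) if m.any() else '')
s=load('scene'); save(cv2.resize(s['image'][130:250,290:430],(700,600),interpolation=cv2.INTER_CUBIC),'red')
E
```

```text
shift mm [-0.3 -1.4 11.2] turn [ 0.06 -0.18  0.12] F [1.88 0.12 0.19] gap 0.182
scene 121 [0.5606 0.0469 0.1532]
top 13 [0.548  0.0511 0.145 ]
```

View pics/red.png

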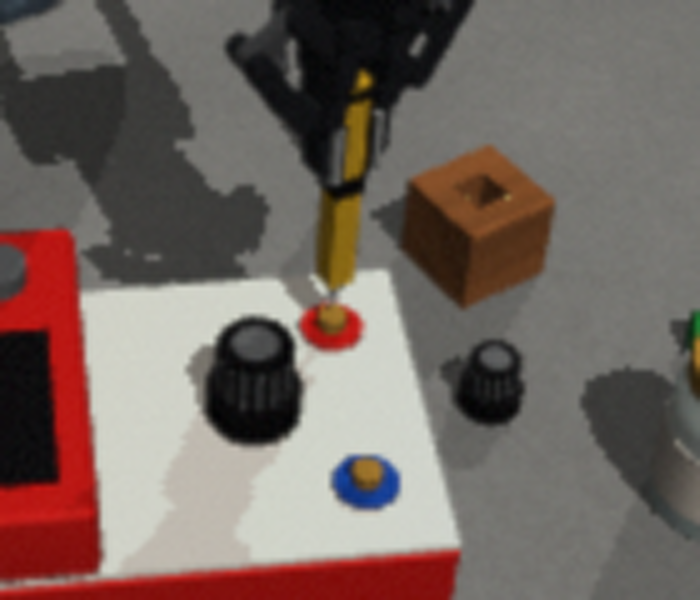

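The tip (333,300) stands over the red pin (331,315). Pressing down.

Request:
{"name": "drive_tool", "arguments": {"plan": [[0,-0.001,0.006,0,0,0,-1],[0,0,0.004,0,0,0,-1],[0,0,0.002,0,0,0,-1],[0,0,0.0015,0,0,0,-1],[0,0,0,0,0,0,-1],[0,0,0,0,0,0,-1],[0,0,0,0,0,0,-1]]}}

```text
t: 5.75
tcp_pos: [0.5584, 0.0489, 0.205]
tool_rot: [-0.079, 0.997, 0.0, 0.0]
force: [-0.1, 0.9, 1.5]
finger_gap: 0.186
gripper_force: 40.1
```

Request:
{"name": "drive_tool", "arguments": {"plan": [[0,0,0.001,0,0,0,-1],[0,0,0,0,0,0,-1],[0,0,0,0,0,0,-1]]}}

```text
t: 6.05
tcp_pos: [0.5584, 0.0488, 0.2039]
tool_rot: [-0.079, 0.997, 0.0, 0.0]
force: [-0.3, 1.0, 2.1]
finger_gap: 0.182
gripper_force: 40.2
```

Request:
{"name": "drive_tool", "arguments": {"plan": [[0,0,0.001,0,0,0,-1],[0,0,0,0,0,0,-1],[0,0,0,0,0,0,-1],[0,0,0,0,0,0,-1]]}}

```text
t: 6.45
tcp_pos: [0.5584, 0.0488, 0.2028]
tool_rot: [-0.079, 0.997, 0.0, 0.0]
force: [-0.8, 1.2, 3.4]
finger_gap: 0.18
gripper_force: 40.2
```

```bash
python3 - <<'E'
from h import *
go(.6645,.0187,.217,99)
s=snap('scene'); save(cv2.resize(s['image'][130:250,290:430],(700,600),interpolation=cv2.INTER_CUBIC),'red2')
E
```

```text
shift mm [-100.   -46.4  -14.2] turn [0.01 0.   0.04] F [-0.77  1.22  3.37] gap 0.18
```

View pics/red2.png

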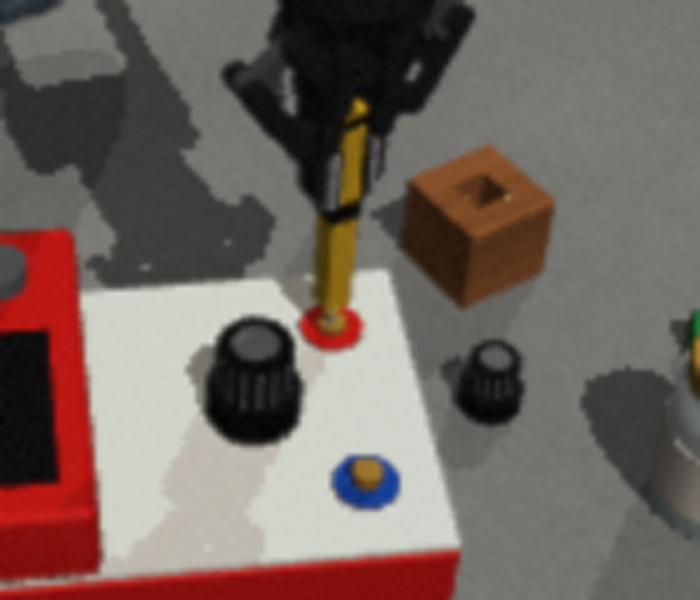

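The tip sits on the red pin (331,320), slightly sunk, at 3.4 N. Now blue.

Request:
{"name": "drive_tool", "arguments": {"plan": [[0,0,-0.025,0,0,0,-1],[-0.02,-0.009,-0.005,0,0,0,-1],[-0.03,-0.014,0,0,0,0,-1],[-0.03,-0.014,0,0,0,0,-1],[-0.02,-0.009,0,0,0,0,-1],[0,0,0.01,0,0,0,-1],[0,0,0.006,0,0,0,-1],[0,0,0,0,0,0,-1],[0,0,0,0,0,0,-1]]}}

```text
t: 7.4
tcp_pos: [0.6629, 0.0195, 0.2161]
tool_rot: [-0.079, 0.997, 0.0, -0.001]
force: [-0.7, 0.7, 0.0]
finger_gap: 0.182
gripper_force: 39.9
```

```bash
python3 - <<'E'
from h import *
go(.6645,.0187,.203,99)
E
```

```text
shift mm [-1.5 -1.  13.1] turn [ 0.03 -0.14  0.07] F [-0.72  0.75  0.  ] gap 0.182
```

Request:
{"name": "drive_tool", "arguments": {"plan": [[-0.001,-0.0005,0.006,0,0,0,-1],[0,0,0.004,0,0,0,-1],[0,0,0.002,0,0,0,-1],[0,0,0.001,0,0,0,-1],[0,0,0,0,0,0,-1],[0,0,0,0,0,0,-1],[0,0,0,0,0,0,-1],[0,0,0,0,0,0,-1]]}}

```text
t: 8.2
tcp_pos: [0.6655, 0.0188, 0.204]
tool_rot: [-0.079, 0.997, 0.0, 0.0]
force: [-0.3, 0.5, 2.8]
finger_gap: 0.18
gripper_force: 40.2
```

```bash
python3 - <<'E'
from h import *
go(.457,.2005,.240,99)
s=snap('scene'); save(cv2.resize(s['image'][130:250,290:430],(700,600),interpolation=cv2.INTER_CUBIC),'blue')
E
```

```text
shift mm [177.3 212.2 -36. ] turn [0.   0.01 0.04] F [-0.31  0.52  2.8 ] gap 0.18
```

View pics/blue.png

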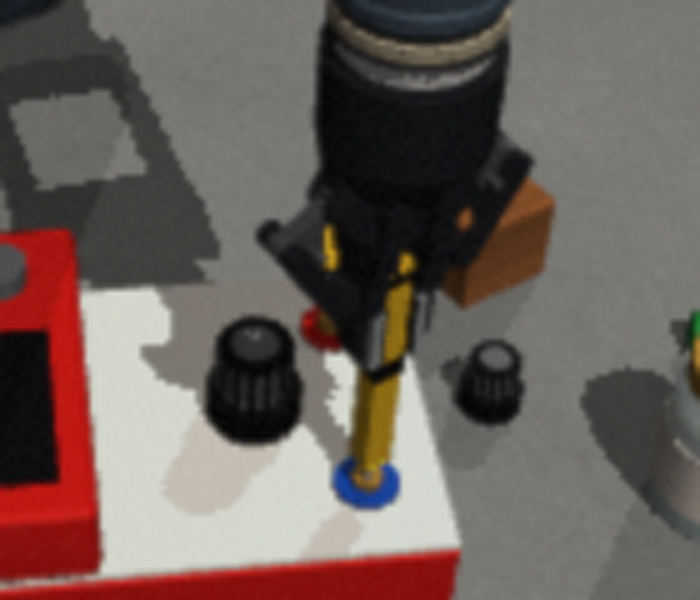

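The tip is on the blue pin (367,475) at 2.8 N. Returning the tester.

Request:
{"name": "drive_tool", "arguments": {"plan": [[0,0,-0.025,0,0,0,-1],[0.015,0.018,-0.011,0,0,0,-1],[0.025,0.03,0,0,0,0,-1],[0.027,0.032,0,0,0,0,-1],[0.027,0.032,0,0,0,0,-1],[0.027,0.032,0,0,0,0,-1],[0.025,0.03,0,0,0,0,-1],[0.02,0.024,0,0,0,0,-1],[0.011,0.014,0,0,0,0,-1],[0,0,0,0,0,0,-1]]}}

```text
t: 9.25
tcp_pos: [0.4556, 0.2013, 0.2397]
tool_rot: [-0.08, 0.997, -0.0, -0.001]
force: [-0.5, 0.3, -1.3]
finger_gap: 0.182
gripper_force: 39.9
```

Request:
{"name": "drive_tool", "arguments": {"plan": [[0,0,0,0,0,0,-1],[0,0,0,0,0,0,-1]]}}

```text
t: 9.45
tcp_pos: [0.459, 0.1996, 0.2399]
tool_rot: [-0.078, 0.997, -0.0, 0.001]
force: [0.1, -0.2, -0.8]
finger_gap: 0.185
gripper_force: 39.9
```

```bash
python3 - <<'E'
from h import *
go(.4573,.2010,.111,99)
E
```

```text
shift mm [  1.7   1.8 128.9] turn [-0.03  0.09 -0.02] F [ 0.13 -0.19 -0.85] gap 0.185
```

Request:
{"name": "drive_tool", "arguments": {"plan": [[0.001,0.001,0.025,0,0,0,-1],[0,0,0.025,0,0,0,-1],[0,0,0.015,0,0,0,-1],[0,0,0,0,0,0,-1],[0,0,0,0,0,0,-1],[0,0,0,0,0,0,-1]]}}

```text
t: 10.05
tcp_pos: [0.4575, 0.2008, 0.1756]
tool_rot: [-0.078, 0.997, 0.0, 0.001]
force: [-0.5, -0.1, -0.1]
finger_gap: 0.181
gripper_force: 39.9
```

```bash
python3 - <<'E'
from h import *
go(.4573,.2010,.111,99)
E
```

```text
shift mm [ 0.3  0.2 64.6] turn [ 0.    0.13 -0.01] F [-0.53 -0.14 -0.13] gap 0.181
```

Request:
{"name": "drive_tool", "arguments": {"plan": [[0,0,0.02,0,0,0,-1],[0,0,0.02,0,0,0,-1],[0,0,0.015,0,0,0,-1],[0,0,0.008,0,0,0,-1],[0,0,0.001,0,0,0,-1],[0,0,0,0,0,0,-1],[0,0,0,0,0,0,-1]]}}

```text
t: 10.75
tcp_pos: [0.4568, 0.2012, 0.1116]
tool_rot: [-0.079, 0.997, 0.0, 0.001]
force: [-1.0, 0.2, -0.7]
finger_gap: 0.182
gripper_force: 40.0
```

Request:
{"name": "drive_tool", "arguments": {"plan": [[0,0,0,0,0,0,1],[0,0,0,0,0,0,1],[0,0,0,0,0,0,1],[0,0,0,0,0,0,1],[0,0,0,0,0,0,1],[0,0,0,0,0,0,1],[0,0,0,0,0,0,1]]}}

```text
t: 11.45
tcp_pos: [0.4562, 0.2011, 0.1108]
tool_rot: [-0.079, 0.997, -0.0, -0.0]
force: [-0.9, 0.2, -1.5]
finger_gap: 0.999
gripper_force: 0.0
```

Request:
{"name": "drive_tool", "arguments": {"plan": [[0,0,-0.02,0,0,0,1],[0,0,-0.04,0,0,0,1],[0,0,-0.04,0,0,0,1],[0,0,-0.03,0,0,0,1],[0,0,0,0,0,0,1],[0,0,0,0,0,0,1]]}}

```text
t: 12.05
tcp_pos: [0.4561, 0.2011, 0.2412]
tool_rot: [-0.079, 0.997, 0.0, 0.001]
force: [0.9, -0.2, -0.4]
finger_gap: 1.005
gripper_force: 0.0
```

```bash
python3 - <<'E'
from h import *
s=snap('scene'); w=world(s); X,Y,Z=w[...,0],w[...,1],w[...,2]
near=(s['z_map']>0)&(np.hypot(X-.457,Y-.2)<.03)&(Z>.07)&(Z<.165)
for zl in np.arange(.08,.17,.02):
    m=near&(abs(Z-zl)<.008)
    if m.any(): print(zl.round(2),m.sum(),w[m].mean(0).round(4))
print(w[near][:,2].max())
save(cv2.resize(s['image'][90:210,320:460],(700,600),interpolation=cv2.INTER_CUBIC),'back')
print(manip.sense()['q'].round(2)); go(.5965,-.013,.24,99); go(.5965,-.013,.24,74)
E
```

```text
0.08 33 [0.4603 0.1973 0.0799]
0.1 31 [0.4609 0.1963 0.0993]
0.12 32 [0.4615 0.1968 0.1203]
0.14 33 [0.4602 0.1962 0.1409]
0.16 20 [0.4565 0.1994 0.1529]
0.15549608415861926
[ 0.19  0.36  1.75  0.    1.03 -1.54]
shift mm [-105.7 -233.4    0. ] turn [-0.   -0.08  0.04] F [ 0.78  0.21 -0.1 ] gap 0.997
shift mm [-105.7 -233.4    0. ] turn [-2.000e-02 -8.000e-02  2.504e+01] F [ 0.78  0.21 -0.1 ] gap 0.997
```

View pics/back.png

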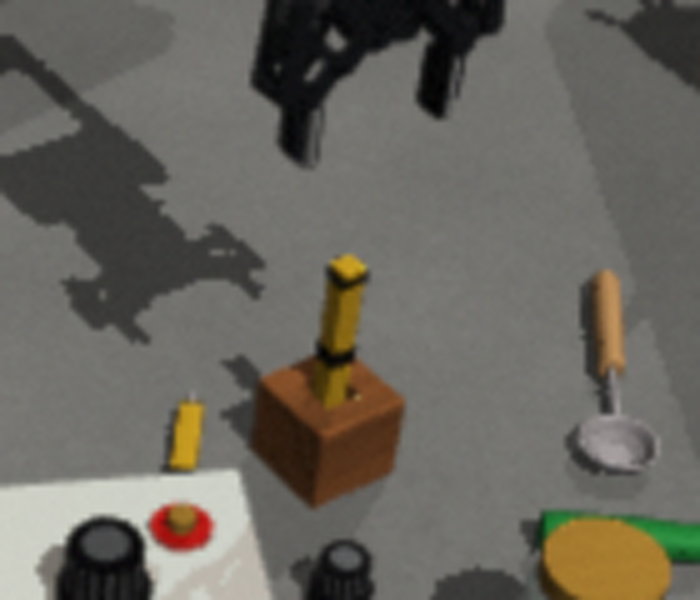

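The tester is back in its holder, upright. However, the look-alike pen, upright before at crop (205,300), now lies at (187,430). I'll check when that happened and how it lies.

```bash
python3 - <<'E'
from h import *
def yel(s,tag):
    w=world(s); hsv=cv2.cvtColor(s['image'],cv2.COLOR_RGB2HSV); H,S,V=[hsv[...,i] for i in range(3)]
    m=(s['z_map']>0)&(H>17)&(H<34)&(S>120)&(w[...,0]>.3)&(w[...,0]<.6)&(w[...,1]<.3)&(w[...,1]>0)
    c,l,st,ce=cv2.connectedComponentsWithStats(m.astype(np.uint8))
    for i in range(1,c):
        if st[i,4]>8:
            p=w[l==i]; print(tag,'px',ce[i].round(0),st[i,4],'mean',p.mean(0).round(3),'z',p[:,2].min().round(3),p[:,2].max().round(3),[np.round(v,0) for v in cv2.minAreaRect((p[:,:2]*1000).astype(np.float32))])
yel(load('top'),'top t4.9'); yel(load('scene'),'scene now'); s=snap('top'); yel(s,'top now'); save(s['image'],'topnow'); print(manip.sense()['t'])
E
```

```text
scene now px [387. 156.] 192 mean [0.46  0.198 0.107] z -0.003 0.155 [array([408., 243.]), array([ 20., 165.]), np.float64(49.0)]
scene now px [357. 177.] 75 mean [0.417 0.125 0.013] z -0.003 0.018 [array([409., 129.]), array([17., 82.]), np.float64(59.0)]
scene now px [356. 193.] 15 mean [0.559 0.049 0.1  ] z 0.097 0.103 [array([559.,  50.]), array([10., 13.]), np.float64(20.0)]
top now px [304. 190.] 16 mean [0.555 0.05  0.102] z 0.099 0.106 [array([555.,  50.]), array([11.,  8.]), np.float64(1.0)]
top now px [290. 224.] 88 mean [0.473 0.092 0.016] z -0.001 0.023 [array([474.,  92.]), array([14., 47.]), np.float64(58.0)]
top now px [277. 244.] 132 mean [0.417 0.125 0.015] z -0.002 0.021 [array([417., 126.]), array([15., 64.]), np.float64(58.0)]
12.15
```

View pics/topnow.png

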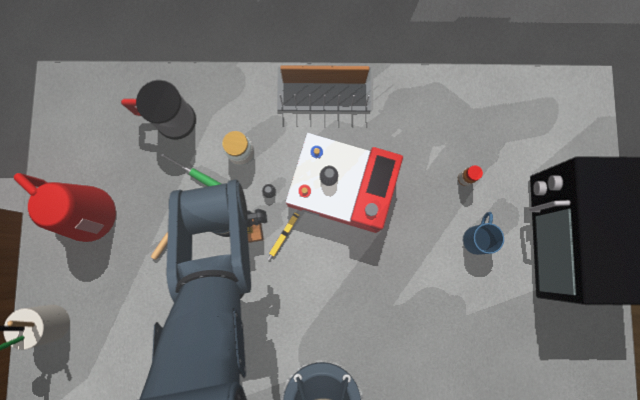

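The decoy lies from about (0.375, 0.15) to (0.50, 0.08), beside the base and clear of everything else. I need to know whether the arm's links pass low enough to have hit it.

```bash
python3 - <<'E'
from h import *
s=load('scene'); w=world(s); X,Y,Z=w[...,0],w[...,1],w[...,2]; ok=(s['z_map']>0)
q=s['image'].astype(int)
# arm pixels: lowest z in cells around the wrist, excluding low scene objects
m=ok&(X>.1)&(X<.62)&(Y>.05)&(Y<.45)&(Z>.165)
for x0 in np.arange(.1,.62,.08):
    for y0 in np.arange(.05,.45,.1):
        k=m&(X>=x0)&(X<x0+.08)&(Y>=y0)&(Y<y0+.1)
        if k.sum()>5: print(x0.round(2),y0.round(2),k.sum(),Z[k].min().round(3),Z[k].max().round(3))
E
```

```text
0.34 0.05 47 0.503 0.528
0.42 0.05 906 0.24 0.548
0.42 0.15 3182 0.239 0.549
0.42 0.25 278 0.249 0.534
0.5 0.15 150 0.501 0.548
```

The arm's links are at z ≈ 0.5 and nothing but the fingers goes below 0.24. The arm passed no nearer than about 90 mm, so that pen, balanced on its 5 mm tip, fell by itself. It touches nothing relevant, so I go on to the cap.

Request:
{"name": "drive_tool", "arguments": {"plan": [[-0.012,-0.026,0,0,0,0,1],[-0.018,-0.04,0,0,0,0,1],[-0.02,-0.044,0,0,0,0,1],[-0.02,-0.044,0,0,0,0,1],[-0.018,-0.04,0,0,0,0,1],[-0.012,-0.026,0,0,0,0,1],[-0.006,-0.013,0,0,0,0,1],[0,0,0,0,0,8.5,1],[0,0,0,0,0,8.5,1],[0,0,0,0,0,8.5,1]]}}

```text
t: 13.15
tcp_pos: [0.5961, -0.0115, 0.2391]
tool_rot: [0.146, 0.989, 0.0, -0.002]
force: [0.4, -0.6, 0.3]
finger_gap: 1.001
gripper_force: 0.0
```

Request:
{"name": "drive_tool", "arguments": {"plan": [[0,0,0,0,0,8.5,1],[0,0,0,0,0,8.5,1],[0,0,0,0,0,8.5,1],[0,0,0,0,0,8.5,1],[0,0,0,0,0,0,1],[0,0,0,0,0,0,1],[0,0,0,0,0,0,1]]}}

```text
t: 13.85
tcp_pos: [0.5971, -0.0119, 0.2403]
tool_rot: [0.425, 0.905, -0.0, -0.001]
force: [0.2, 0.5, -1.2]
finger_gap: 1.0
gripper_force: 0.0
```

```bash
python3 - <<'E'
from h import *
print(manip.sense()['q'].round(2),manip.sense()['ft_torque'].round(3)); go(.5965,-.013,.128,39)
E
```

```text
[-0.21  0.5   1.51  0.    1.14 -0.9 ] [ 0.008 -0.043 -0.003]
shift mm [ -0.6  -1.  112.3] turn [-0.04 -0.06  0.69] F [ 0.17  0.54 -1.25] gap 1.0
```

Request:
{"name": "drive_tool", "arguments": {"plan": [[0,-0.001,0.03,0,0,0,1],[0,0,0.03,0,0,0,1],[0,0,0.03,0,0,0,1],[0,0,0.016,0,0,0,1],[0,0,0.006,0,0,0,1],[0,0,0,0,0,0,1],[0,0,0,0,0,0,1]]}}

```text
t: 14.55
tcp_pos: [0.5975, -0.0131, 0.1297]
tool_rot: [0.426, 0.905, 0.0, 0.001]
force: [0.5, 0.6, 0.8]
finger_gap: 0.998
gripper_force: 0.0
```

Request:
{"name": "drive_tool", "arguments": {"plan": [[0,0,0,0,0,0,-1],[0,0,0,0,0,0,-1],[0,0,0,0,0,0,-1],[0,0,0,0,0,0,-1],[0,0,0,0,0,0,-1],[0,0,0,0,0,0,-1],[0,0,0,0,0,0,-1]], "newtons": 40}}

```text
t: 15.25
tcp_pos: [0.5972, -0.0131, 0.1297]
tool_rot: [0.426, 0.905, 0.0, 0.001]
force: [-1.2, 0.1, 6.2]
finger_gap: 0.456
gripper_force: 40.3
```

```bash
python3 - <<'E'
from h import *
s=manip.sense();print(s['ft_torque'].round(3)); go(.5965,-.013,.128,39)
E
```

```text
[0.027 0.178 0.02 ]
shift mm [ 0.5 -0.4  1.7] turn [0.05 0.06 0.55] F [-1.21  0.08  6.23] gap 0.456
```

Request:
{"name": "drive_tool", "arguments": {"plan": [[0,0,-0.0005,0,0,-3,-1],[0,0,0,0,0,-3,-1],[0,0,0,0,0,-3,-1],[0,0,0,0,0,0,-1],[0,0,0,0,0,0,-1]]}}

```text
t: 15.75
tcp_pos: [0.5972, -0.0131, 0.1298]
tool_rot: [0.354, 0.935, 0.0, 0.001]
force: [-0.0, 0.5, 4.9]
finger_gap: 0.46
gripper_force: 40.3
```

```bash
python3 - <<'E'
from h import *
s=manip.sense();print(s['ft_torque'].round(3)); go(.5965,-.013,.128,39.5)
E
```

```text
[ 0.01  -0.07  -0.005]
shift mm [ 0.6 -0.4  1.8] turn [0.04 0.06 9.  ] F [-0.03  0.55  4.92] gap 0.46
```

There is no resistance after 9° counter-clockwise, so that way is free. I'll turn to about 53°.

Request:
{"name": "drive_tool", "arguments": {"plan": [[0,0,0,0,0,-8,-1],[0,0,0,0,0,-8,-1],[0,0,0,0,0,-8,-1],[0,0,0,0,0,-8,-1],[0,0,0,0,0,-8,-1],[0,0,0,0,0,-4,-1],[0,0,0,0,0,0,-1],[0,0,0,0,0,0,-1]]}}

```text
t: 16.55
tcp_pos: [0.5972, -0.0131, 0.1298]
tool_rot: [-0.021, 1.0, -0.0, 0.001]
force: [-0.3, -0.0, 5.4]
finger_gap: 0.452
gripper_force: 40.4
```

```bash
python3 - <<'E'
from h import *
s=manip.sense();print(s['ft_torque'].round(3)); go(.5965,-.013,.128,39.5)
E
```

```text
[ 0.063 -0.074  0.074]
shift mm [0.7 0.1 1.8] turn [1.000e-02 7.000e-02 5.292e+01] F [-0.27 -0.04  5.42] gap 0.452
```

Request:
{"name": "drive_tool", "arguments": {"plan": [[0,0,-0.002,0,0,0,-1],[0,0,-0.002,0,0,0,-1],[0,0,-0.002,0,0,0,-1],[0,0,0,0,0,0,-1],[0,0,0,0,0,0,-1]]}}

```text
t: 17.05
tcp_pos: [0.5966, -0.013, 0.1351]
tool_rot: [-0.022, 1.0, 0.0, -0.0]
force: [0.2, -0.1, -1.4]
finger_gap: 0.455
gripper_force: 40.3
```

It rises freely with only its weight on the wrist. Lifting clear.

Request:
{"name": "drive_tool", "arguments": {"plan": [[0,0,-0.01,0,0,0,-1],[0,0,-0.015,0,0,0,-1],[0,0,-0.02,0,0,0,-1],[0,0,-0.025,0,0,0,-1],[0,0,-0.03,0,0,0,-1],[0,0,-0.03,0,0,0,-1],[0,0,-0.025,0,0,0,-1],[0,0,-0.015,0,0,0,-1],[0,0,0,0,0,0,-1],[0,0,0,0,0,0,-1]]}}

```text
t: 18.05
tcp_pos: [0.5963, -0.0129, 0.3054]
tool_rot: [-0.022, 1.0, -0.0, 0.0]
force: [-0.5, -1.2, -1.4]
finger_gap: 0.455
gripper_force: 40.3
```

Request:
{"name": "drive_tool", "arguments": {"plan": [[0,0,0,0,0,0,-1],[0,0,0,0,0,0,-1],[0,0,0,0,0,0,-1]]}}

```text
t: 18.35
tcp_pos: [0.5963, -0.013, 0.3042]
tool_rot: [-0.022, 1.0, 0.0, -0.001]
force: [-0.3, 0.5, -0.4]
finger_gap: 0.452
gripper_force: 40.3
```

```bash
python3 - <<'E'
from h import *
s=snap('scene'); w=world(s); X,Y,Z=w[...,0],w[...,1],w[...,2]
print(manip.sense()['ft_torque'].round(3)); m=(s['z_map']>0)&(np.hypot(X-.597,Y+.013)<.04)&(Z>.15); print('cap min z',w[m][:,2].min())
h=(s['z_map']>0)&(np.hypot(X-.597,Y+.013)<.015)&(Z<.15)&(Z>.07); print('hub',Z[h].max() if h.any() else None)
save(cv2.resize(s['image'][60:240,280:460],(600,600),interpolation=cv2.INTER_CUBIC),'end')
E
```

```text
[ 0.025 -0.003  0.037]
cap min z 0.26355344459913566
hub 0.1057588315903275
```

View pics/end.png

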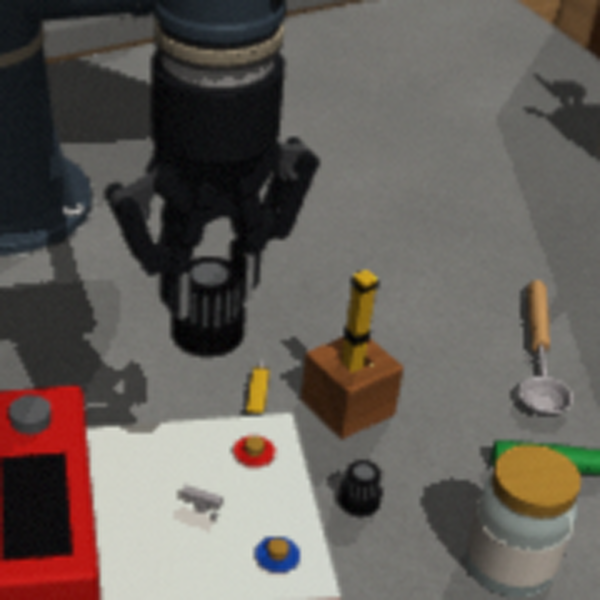

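The cap (208,310) is held level with its underside at 0.264 m. The hub (200,500) is bare and the tester stands in its holder. Handing in.

```bash
python3 -c "
from h import *
print(manip.sign_off())"
```

```text
the job is handed in; nothing more can be done
None
```

I touched red then blue with the tester and stood it back upright in its holder, then freed the cap counter-clockwise (it turned freely, so I never tried clockwise) and handed in holding it level about 174 mm above the deck; one look-alike pen standing loose on its tip fell over between about 4 and 8 s, apparently untouched by the arm, and I left it lying.

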